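# Load the star-wheel of the stamping press in order

### The job

Load the press's star-wheel in stamping order, sliding the blanks along the deck rather than picking them up: slide the dark walnut blank fully home into the one-dot pocket at the loading mouth, turn the wheel one click counter-clockwise (seen from above; the posts are there to turn it by) and slide the red padauk blank home into the two-dot pocket, then turn it one more click the same way and slide the pale maple blank home into the three-dot pocket. Finish with the wheel resting on that click, the walnut under the ram and all three blanks home, and leave the other things on the bench and deck where they are.

Things in the scene. Friction and masses are not known exactly. Their poses are not given: they have to be found in the camera images.
- press: Stamping press on a fixed green base plate with a star-wheel. Origin: on the wheel's axis at bench height; +x points from the loading mouth to the axis (away from the robot), z up. Base from x = -265 to +135 and y = -170 to +170 mm, its flat top (bed and loading deck) 20 mm above the bench. Lips 10 mm high edge the deck at y = +-165 mm. Black plunger knob on its +y side.
- hub (a point): On the wheel's axis, at the wheel's top, 36.5 mm above the bench. White star-wheel, rim radius 95 mm, turning 1.5 mm above the bed. Six U pockets 60 degrees apart, open at rim and bottom, 47 mm wide, round inner end; a blank at home stands out 11 mm past the rim. Black dots (1 to 6) on top, inward of each pocket, are its number. Metal hub cap 56 mm across, to 65 mm above the bench.
- post (a point): Foot of the post that stands just left (+y) of the loading mouth when the wheel is at 0, on the wheel's top; turns with the wheel. Six such black upright round posts for turning the wheel, 16 mm diameter, 70 mm from the axis, 45 mm tall (tops 81.5 mm above the bench), one midway between each two pockets. At each click two posts flank the mouth, at x = -61, y = +35 and -35 mm of the press.
- rail (a point): Start of the fixed steel guide rail, at bed height. The rail, 14 mm high, radius 109 mm inside, follows the wheel from 25 degrees past the mouth (counter-clockwise, the -y side) to past the ram and keeps blanks in their pockets; a blank not pushed home jams on its end. The mouth is open: nothing stands within 45 mm either side of its centre line.
- ram (a point): Centre of the brass punch's underside (32 mm diameter), on the ram of the green C-frame press: 97 mm above the bench, 120 degrees counter-clockwise from the mouth, 85 mm from the axis (x = 43, y = -74 mm of the press). The head above is 56 mm wide, from 165 to 245 mm high, and reaches outward to the column 190 mm from the axis; ram top 298 mm, lever to 305 mm.
- wheel (a joint): Star-wheel's angle, rad, positive counter-clockwise from above. 0: pocket 1 at the mouth; 1.047: pocket 2 there; 2.094: pocket 3 there and pocket 1 under the ram. A sprung click every 60 degrees draws it to the nearest such position and holds it; a post pushed by 2 to 5 N past half-way (30 degrees) runs on to the next click. Turns without end both ways. Begins on click 0.
- walnut: Dark brown walnut brooch blank: wood disc, 44 mm diameter and 14 mm thick, 14 to 28 g, lying flat on the press's deck; origin: centre of its underside. Slides freely; may face any way round.
- padauk: Red padauk brooch blank: wood disc, 44 mm diameter and 14 mm thick, 14 to 28 g, lying flat on the press's deck; origin: centre of its underside. Slides freely; may face any way round.
- maple: Pale cream maple brooch blank: wood disc, 44 mm diameter and 14 mm thick, 14 to 28 g, lying flat on the press's deck; origin: centre of its underside. Slides freely; may face any way round.
- pocket1 (a point): Seat of the one-dot pocket of the star-wheel, at the loading mouth to begin with. At bed height, 84 mm from the wheel's axis: where the centre of a blank at home belongs (pushed against the round end it stops within 1 mm of it). Turns with the wheel; z up.
- pocket2 (a point): Seat of the two-dot pocket of the star-wheel, 60 degrees clockwise from pocket 1 seen from above, next to reach the mouth. Same meaning as pocket1.
- pocket3 (a point): Seat of the three-dot pocket of the star-wheel, 120 degrees clockwise from pocket 1. Same meaning as pocket1.
- gouge_a: Bystander: carving gouge, 200 mm long, lying on the bench to the robot's left. Origin under its ferrule, +x to the blade.
- gouge_b: Bystander: wide carving gouge, 200 mm long, lying on the bench to the right. Origin under its ferrule, +x to the blade.
- handpiece: Bystander: blue rotary carving handpiece, 31 mm thick, 185 mm long, lying on the bench to the right. Origin under its body, +x to the burr.
- cots_tub: Bystander: clear tub of orange finger guards, 90 mm across, 45 mm high, on the bench to the left. Origin under its centre.
- glue: Bystander: yellow glue bottle, 52 mm diameter, 140 mm high, on the bench to the left. Origin under its centre.
- log_slice: Bystander: slice of a log with bark, 92 mm diameter, 20 mm thick, on the bench to the left. Origin under its centre.
- offcut: Bystander: pale offcut of wood, 46 x 28 x 18 mm, lying on the deck in its near left corner (-x, +y of the press). Origin under its centre.
- brush: Bystander: small dusting brush, 86 x 20 x 12 mm, lying on the bed left of the wheel, along the base's edge (+y of the press). Origin under it, 20 mm from the bristles' root, +x to the bristles.

How it is judged (in metres and radians):
On the way, in this order (a step that is already met when the one before it is completed fails the run):
1. the walnut blank is home in the one-dot pocket, at the mouth (horizontal distance between walnut and pocket1 below 0.006 m and z of walnut in the frame of pocket1 between -0.004 and 0.004 m and value of joint wheel between -0.09 and 0.09 rad), for 0.2 s.
2. the wheel rests one click on, the walnut still in its pocket (horizontal distance between walnut and pocket1 below 0.006 m and z of walnut in the frame of pocket1 between -0.004 and 0.004 m and value of joint wheel between 0.9572 and 1.1372 rad), for 0.2 s.
3. the padauk blank is home in the two-dot pocket, at the mouth (all of step 2 and horizontal distance between padauk and pocket2 below 0.006 m and z of padauk in the frame of pocket2 between -0.004 and 0.004 m), for 0.2 s.
4. the wheel rests a second click on, both blanks still in their pockets (horizontal distance between walnut and pocket1 below 0.006 m and z of walnut in the frame of pocket1 between -0.004 and 0.004 m and horizontal distance between padauk and pocket2 below 0.006 m and z of padauk in the frame of pocket2 between -0.004 and 0.004 m and value of joint wheel between 2.0044 and 2.1844 rad), for 0.2 s.
5. the maple blank is home in the three-dot pocket, at the mouth (all of step 4 and horizontal distance between maple and pocket3 below 0.006 m and z of maple in the frame of pocket3 between -0.004 and 0.004 m), for 0.2 s.
At the end, for the whole second after the job is handed in: Walnut in pocket 1, padauk in pocket 2, maple in pocket 3, each lying flat on the bed with its centre within 6 mm of the pocket's seat; the wheel within 0.09 rad (5 degrees) of 2.094 rad (two clicks on) and still; all blanks at rest and nothing held (all of step 5 and velocity of joint wheel between -0.1 and 0.1 rad/s and linear speed of each of walnut, padauk, maple below 0.02 m/s); the robot touches nothing.
It fails at once if the walnut blank is lifted off the bed by more than 12 mm, dropped off it or tipped over (z of walnut in the frame of press above 0.032 m or z of walnut in the frame of press below 0.01 m or angle between walnut's own z axis and vertical above 0.6 rad).
It fails at once if the padauk blank is lifted off the bed by more than 12 mm, dropped off it or tipped over (z of padauk in the frame of press above 0.032 m or z of padauk in the frame of press below 0.01 m or angle between padauk's own z axis and vertical above 0.6 rad).
It fails at once if the maple blank is lifted off the bed by more than 12 mm, dropped off it or tipped over (z of maple in the frame of press above 0.032 m or z of maple in the frame of press below 0.01 m or angle between maple's own z axis and vertical above 0.6 rad).
It fails at once if one of the other things on the bench or deck is shifted by more than 30 mm (distance of any of gouge_a, gouge_b, handpiece, cots_tub, glue, log_slice, offcut, brush from where it was at the start of the episode above 0.03 m).
It also fails if it takes over 72 s, if anything falls off the work surface, if the arm or the gripper's body presses on something with over 40 N, if the wrist force passes 120 N, or if a joint passes its speed limit or range.

### The arm

A 6-joint arm with a two-finger parallel gripper is mounted at the origin on the work surface. World frame = base frame: x ahead of the robot, y to its left, z up, the work surface at z = 0. Lengths are in m, angles in degrees, forces in N, time in s.
With the tool pointing down it reaches from about 0.25 to 0.725 m from the base axis. Payload 9.7 kg.
Tool frame: the origin (TCP) lies between the finger pads; the fingertips stand 25 mm ahead of it and the grasp point (between the pads) lies 6 mm ahead of it; z points along the fingers, y is the line along which they close (so a half turn about z gives the same grasp; the last joint's range is limited). The gripper opens to 85 mm and grips with 20 to 120 N. Pads are 22 mm wide; open, the fingers measure 114 mm over their backs; the gripper's body (76 mm by 85 mm) begins 54 mm behind the grasp point. The pads swing forward as they close: fully open they stand 13 mm farther back than shut.
Start: joints at [76.834, 4.979, 10.078, 95.1, 0, 90], TCP at [0.125, 0.536, 0.256] pointing down, gripper open.
Joint ranges: [-179.16, 179.16], [-48.56, 103.87], [-65.8, 70.77], [-126.05, 130.52], [-82.76, 87.17], [-180, 180]. Speed limits (degrees/s): [127.2, 127.2, 147.25, 180, 180, 180].

### API

Orientations are given as [roll, pitch, yaw] about the fixed x, y, z axes, in that order (R = Rz(yaw) Ry(pitch) Rx(roll)).
In Python, from workcell import bot gives the robot as it stands.
- The arm moves only by the shell command python3 drive.py 'ROWS' [FORCE]. ROWS is rows parted by semicolons, their numbers by spaces, 1 to 5 of them, each of 5 numbers: dx, dy, dz in m, then a turn about the tool's z in degrees, then the finger opening in m; each row is the pose to reach, as a shift and turn from the pose commanded when the command began, along the tool's axes at that moment; what a row does not reach only later rows make up. A row lasts 1/12 s, in which the tool goes at most 0.0417 m and 7.16 degrees, less where a joint would pass 70% of its speed; a pose out of reach is approached as far as the arm can. The fingers move at their own pace and stop on an object; FORCE is the grip in N (left out, the last holds). Time passes only in rows, so rows that do not move let the fingers close. It prints the time, the measured TCP pose, the force, the opening and the grip force at its end.
- bot.get_obs(): the state, without advancing time (a new reading comes with each control period).
- bot.camera(name): name is "scene" or "top"; returns the picture (400x640x3 uint8, blue, green, red); there is no depth.
- bot.camera_info(name): a dict with "mtx" (3x3 intrinsics, pixels), "k1" (the pictures are not rectified: a ray, as slopes to the right and down, at radius r is drawn at 1 + k1 r^2 times it, then the intrinsics apply), "extrinsics" (4x4, takes a point from camera to world coordinates). Camera axes: x right, y down, z forward; pixel columns grow to the right and rows downward; lengths in m; the calibration is good to about 2 mm. A picture is of the moment at which its call begins. camera_info takes no time and is no camera call.
- bot.job_done(): hands the job in; it is judged then, once.
The state is a dict: "time": time; "q": joint angles; "qd": joint speeds; "joint_efforts": joint torques, N m; "ee_pos": TCP position; "tcp_rot": TCP orientation; "wrist_force": force on the tool from outside, world axes, zero at the start; "torque": the same for the moment, N m; "opening": finger opening in m; "grasp_force": force on a finger pad.
Only numpy, scipy, OpenCV 4.12 (cv2) and the standard library are available. Lean on these libraries where they do the work, as an engineer would, in place of code of your own. Each camera call takes 0.05 s, during which the arm holds its last target. There are 200 camera calls.

## Working session

There is one attempt and no reset: what is moved stays moved. The work goes in short steps, Python scripts to look and compute and a shell command to move; the robot and the scene stay as the last step left them, time stands still between calls to the robot, and variables do not carry over. Pictures are saved under pics/ and viewed, at most 10 in all, crops included, and the job is handed in when it is done.

```bash
ls; mkdir -p pics
python3 - <<'E'
from workcell import bot
import cv2
for n in("scene","top"):
    cv2.imwrite(f"pics/{n}0.png",bot.camera(n)); i=bot.camera_info(n); print(n,i["mtx"],i["k1"],i["extrinsics"])
print(bot.get_obs())
E
```

```text
drive.py
pics
workcell.py
scene [[418.6438642    0.         326.44507346]
 [  0.         418.6438642  199.53670128]
 [  0.           0.           1.        ]] -0.03525182190368409 [[ 0.50279353  0.56350189 -0.65548783  1.25889159]
 [ 0.86429585 -0.3155912   0.39165658 -0.45258889]
 [ 0.01383303 -0.7634578  -0.64570956  0.77934838]
 [ 0.          0.          0.          1.        ]]
top [[472.46687753   0.         313.31280847]
 [  0.         472.46687753 193.83159156]
 [  0.           0.           1.        ]] -0.015060311696421223 [[ 0.02831887 -0.99221539  0.121271    0.36177097]
 [-0.99956602 -0.02909334 -0.00462008 -0.01494401]
 [ 0.0081123  -0.12108754 -0.99260868  1.32508495]
 [ 0.          0.          0.          1.        ]]
{'time': 0.1, 'q': array([ 7.68335896e+01,  5.00730307e+00,  1.00400911e+01,  9.50977776e+01,
       -4.13753316e-04,  9.00014185e+01]), 'qd': array([-0.03313844, -0.11230818,  0.10944016,  0.01183827, -0.06189649,
        0.06289695]), 'joint_efforts': array([ 4.04357716e-04, -5.21564269e+01,  4.65652227e+01,  1.60952465e-02,
        1.07509061e-05,  4.66491187e-06]), 'ee_pos': array([0.12524484, 0.53538749, 0.25566996]), 'tcp_rot': array([-1.79935010e+02,  4.15362072e-04,  1.66832172e+02]), 'wrist_force': array([-0.30247539,  0.53244085,  0.27949649]), 'torque': array([ 0.00438142, -0.02920822,  0.00417655]), 'grasp_force': 0.0, 'opening': 0.0853221412305621}
```

View pics/scene0.png

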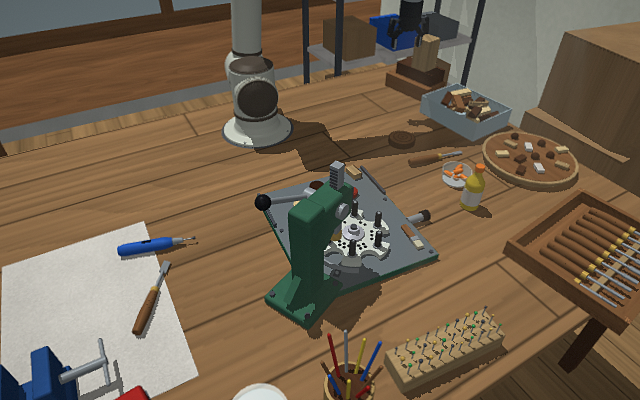

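View pics/top0.png

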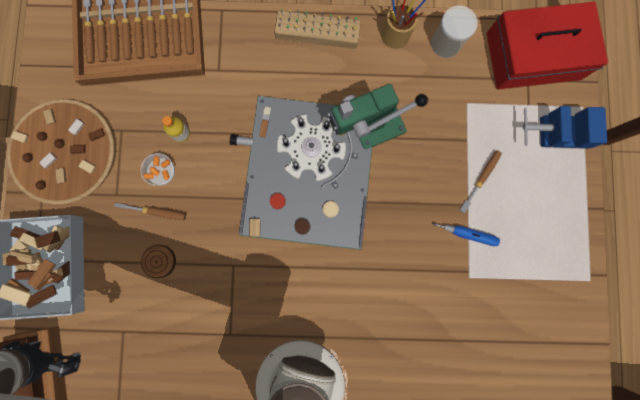

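The scene view shows the press from behind, with the robot beyond it. In the top view the hub is near (312,146), padauk (277,201), walnut (302,226), maple (331,209), and the offcut (254,227).

```bash
cat > h.py <<'E'
import numpy as np, cv2
from workcell import bot
def ray(n,uv):
    i=bot.camera_info(n); K=i["mtx"]; k=i["k1"]; E=i["extrinsics"]
    d=(np.array(uv,float)-K[:2,2])/K[0,0]; s=d.copy()
    for _ in range(10): s=d/(1+k*(s@s))
    return E[:3,3],E[:3,:3]@np.r_[s,1]
def onz(n,uv,z):
    o,d=ray(n,uv); return (o+d*(z-o[2])/d[2])[:2]
def tri(uv1,uv2):
    o,d=ray("top",uv1); p,e=ray("scene",uv2)
    t=np.linalg.lstsq(np.c_[d,-e],p-o,rcond=None)[0]
    a,b=o+t[0]*d,p+t[1]*e
    return (a+b)/2,np.linalg.norm(a-b)
def px(n,P):
    i=bot.camera_info(n); E=i["extrinsics"]; c=E[:3,:3].T@(np.array(P)-E[:3,3]); s=c[:2]/c[2]
    return i["mtx"][:2,:2]@(s*(1+i["k1"]*(s@s)))+i["mtx"][:2,2]
def blobs(m,lo,hi):
    n,l,s,c=cv2.connectedComponentsWithStats(m.astype(np.uint8))
    return [(s[k,4],c[k].round(2),s[k,:4]) for k in range(1,n) if lo<s[k,4]<hi]
E
python3 - <<'E'
from h import *
t=cv2.imread("pics/top0.png"); s=cv2.imread("pics/scene0.png")
print([t[y,x] for x,y in((277,201),(302,226),(331,209),(350,220),(254,227))])
a=cv2.resize(t[85:255,230:440],None,fx=3.8,fy=3.5,interpolation=cv2.INTER_CUBIC)
cv2.imwrite("pics/tc.png",cv2.resize(t[85:255,230:440],None,fx=3.5,fy=3.5,interpolation=cv2.INTER_CUBIC))
cv2.imwrite("pics/sc.png",cv2.resize(s[155:285,260:445],None,fx=4,fy=4,interpolation=cv2.INTER_CUBIC))
E
```

```text
[array([ 45,  61, 162], dtype=uint8), array([42, 54, 79], dtype=uint8), array([152, 188, 209], dtype=uint8), array([136, 134, 132], dtype=uint8), array([105, 142, 170], dtype=uint8)]
```

View pics/tc.png

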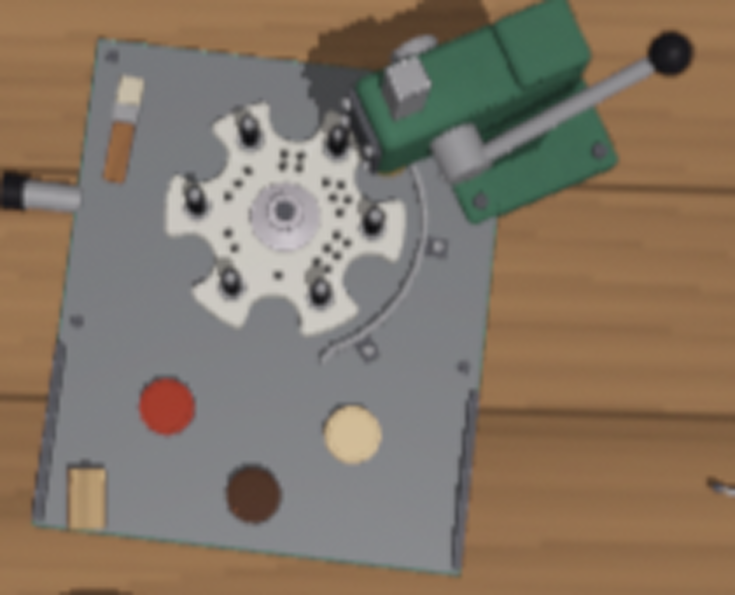

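View pics/sc.png

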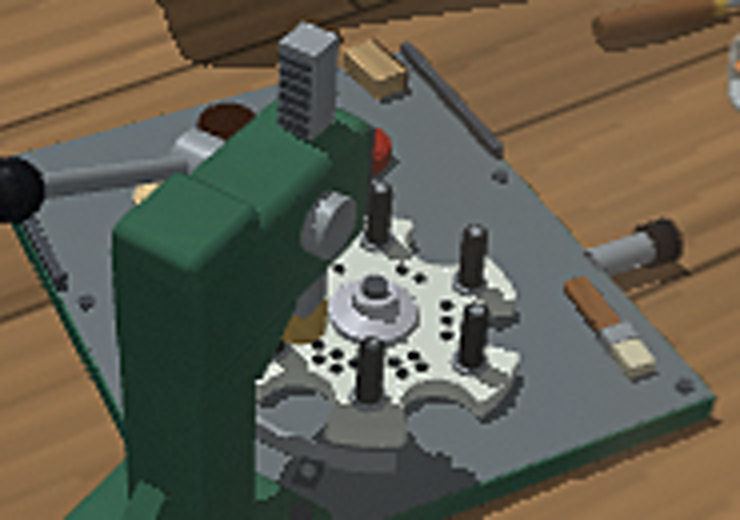

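The top crop shows the one-dot pocket at the mouth (crop 277,290). The hub is at (285,211), the deck's near corners at (36,524) and (460,574), and its far-left corner at (97,38). The scene crop shows the hub button at (376,287), and the ram hides most of the blanks.

Run:
```python
from h import *
T=lambda x,y:((x+.5)/3.5-.5+230,(y+.5)/3.5-.5+85)
S=lambda x,y:((x+.5)/4-.5+260,(y+.5)/4-.5+155)
t=cv2.imread("pics/top0.png")
print("hub",tri(T(285,211),S(376,285)))
NL,NR,FL=[onz("top",T(*p),.02) for p in((36,524),(460,574),(97,38))]
print(NL,NR,FL,np.linalg.norm(NR-NL),np.linalg.norm(FL-NL))
print("FL tri",tri(T(97,38),S(714,398)), "post",tri(T(233,271),S(378,184)))
ex=FL-NL; ex/=np.linalg.norm(ex); ey=(NL-NR)/np.linalg.norm(NL-NR)
print("yaw",np.degrees(np.arctan2(ex[1],ex[0])),np.degrees(np.arctan2(-ey[0],ey[1])))
yaw=np.mean([np.arctan2(ex[1],ex[0]),np.arctan2(-ey[0],ey[1])]); R=np.array([[np.cos(yaw),-np.sin(yaw)],[np.sin(yaw),np.cos(yaw)]])
for c,p in((NL,(-.265,.17)),(NR,(-.265,-.17)),(FL,(.135,.17))): print("axis",c-R@p)
print("axis by hub",onz("top",T(285,211),.065))
b,g,r=[t[...,k].astype(int) for k in range(3)]
roi=np.zeros(b.shape,bool); roi[180:245,265:345]=1
for n,m in(("pad",(r>120)&(g<90)),("wal",(r<105)&(r-b>20)),("map",(r>180)&(r-b>35))):
    for a,c,bb in blobs(m&roi,60,400): print(n,a,c,bb,onz("top",c,.034))
```

```text
hub (array([ 0.65059225, -0.01028933,  0.06213968]), np.float64(0.0014269542445826957))
[0.40299696 0.17766337] [ 0.3734301  -0.15646584] [0.79924437 0.14668329] 0.3354348328150795 0.3974566333971811
FL tri (array([0.79963315, 0.14623917, 0.0168867 ]), np.float64(0.0020249199813822953)) post (array([0.59615426, 0.02653346, 0.08857462]), np.float64(0.0013940281401561743))
yaw -4.470500161080652 -5.056892218699194
axis [ 0.65296367 -0.0137567 ]
axis [ 0.6516326  -0.00906038]
axis [ 0.65059281 -0.01151821]
axis by hub [ 0.64956879 -0.01091422]
pad 197 [277.35 200.76] [270 193  16  16] [0.4974498  0.07724082]
wal 175 [301.9  226.11] [295 219  15  15] [0.42985974 0.00767639]
map 184 [330.58 208.93] [323 201  16  16] [ 0.47918785 -0.06948389]
```

```bash
cat >> h.py <<'E'
A=np.array([.6505,-.011]); YAW=-4.8
from scipy.spatial.transform import Rotation as Ro
def press(p): return (Ro.from_euler('z',-YAW,degrees=True).apply([*(np.array(p)[:2]-A),0]))[:2]
def to(px_,py_,z):
    "delta in tool axes from current pose to a press-frame target"
    o=bot.get_obs(); R=Ro.from_euler('xyz',o["tcp_rot"],degrees=True)
    w=Ro.from_euler('z',YAW,degrees=True).apply([px_,py_,0])+[*A,z]
    d=R.inv().apply(w-o["ee_pos"])
    turn=-((YAW+180-o["tcp_rot"][2]+180)%360-180)
    print("delta",d.round(4),"turn",round(turn,2),"at",(press(o["ee_pos"])*1e3).round(1),"z",o["ee_pos"][2].round(4))
E
python3 - <<'E'
from h import *
for p in((.49745,.07724),(.42986,.00768),(.47919,-.06948)): print(press(p))
to(-.26,0,.15)
E
```

```text
[-0.15989697  0.07512364]
[-2.21429287e-01  1.51807258e-04]
[-0.16581571 -0.07260975]
delta [-0.3787 -0.4501  0.1062] turn -8.37 at [-569.1  500.5] z 0.2557
```

```bash
D='python3 drive.py'
python3 drive.py '-.025 -.03 .007 0 .024;-.05 -.06 .014 0 .024;-.076 -.09 .021 0 .024;-.101 -.12 .028 0 .024;-.126 -.15 .035 0 .024'
python3 drive.py '-.025 -.03 .007 0 .024;-.05 -.06 .014 0 .024;-.076 -.09 .021 0 .024;-.101 -.12 .028 0 .024;-.126 -.15 .035 0 .024'
python3 drive.py '-.025 -.03 .007 0 .024;-.05 -.06 .014 0 .024;-.076 -.09 .021 0 .024;-.101 -.12 .028 -4 .024;-.126 -.15 .035 -8.4 .024'
python3 drive.py '0 0 0 0 .024'
python3 -c "
from h import *
to(-.26,0,.049);to(-.1135,0,.049)"
```

```text
time: 0.52
ee_pos: [0.214, 0.359, 0.2205]
tcp_rot: [-180.0, -0.0, 166.9]
wrist_force: [0.6, -0.2, 0.6]
opening: 0.0255
grasp_force: 0.0
time: 0.93
ee_pos: [0.3025, 0.1842, 0.1859]
tcp_rot: [180.0, 0.0, 166.9]
wrist_force: [1.0, 0.6, -0.1]
opening: 0.0242
grasp_force: 0.0
time: 1.35
ee_pos: [0.3911, 0.0091, 0.1509]
tcp_rot: [180.0, 0.0, 175.4]
wrist_force: [0.6, 0.9, 0.5]
opening: 0.024
grasp_force: 0.0
time: 1.43
ee_pos: [0.392, 0.0061, 0.1496]
tcp_rot: [-179.9, -0.1, 175.3]
wrist_force: [-0.9, 0.6, -0.2]
opening: 0.0241
grasp_force: 0.0
delta [0.0009 0.0047 0.1006] turn 0.09 at [-259.    -4.5] z 0.1496
delta [-0.1456  0.0045  0.1004] turn 0.09 at [-259.    -4.5] z 0.1496
```

```bash
python3 drive.py '.001 .0047 .04 0 .024;.001 .0047 .08 0 .024;.001 .0047 .1 0 .024;.001 .0047 .1 0 .024'
python3 drive.py '-.015 0 0 0 .024;-.03 0 0 0 .024;-.045 0 0 0 .024;-.06 0 0 0 .024;-.075 0 0 0 .024'
python3 drive.py '-.01 0 0 0 .024;-.02 0 0 0 .024;-.03 0 0 0 .024;-.035 0 0 0 .024;-.035 0 0 0 .024'
python3 - <<'E'
from h import *
to(-.1135,0,.049)
t=bot.camera("top"); cv2.imwrite("pics/t1.png",cv2.resize(t[85:255,230:440],None,fx=3.5,fy=3.5,interpolation=cv2.INTER_CUBIC))
E
```

```text
time: 1.77
ee_pos: [0.3879, 0.016, 0.0474]
tcp_rot: [-180.0, -0.3, 175.2]
wrist_force: [0.1, 0.7, -0.3]
opening: 0.024
grasp_force: 0.0
time: 2.18
ee_pos: [0.466, 0.01, 0.0524]
tcp_rot: [180.0, 0.0, 175.2]
wrist_force: [0.4, -0.2, -0.2]
opening: 0.024
grasp_force: 0.1
time: 2.6
ee_pos: [0.5006, 0.0069, 0.0514]
tcp_rot: [180.0, 0.0, 175.2]
wrist_force: [-0.3, 0.7, -1.1]
opening: 0.0243
grasp_force: 0.0
delta [-0.0373 -0.0053  0.0024] turn 0.03 at [-150.9    5.3] z 0.0514
```

View pics/t1.png

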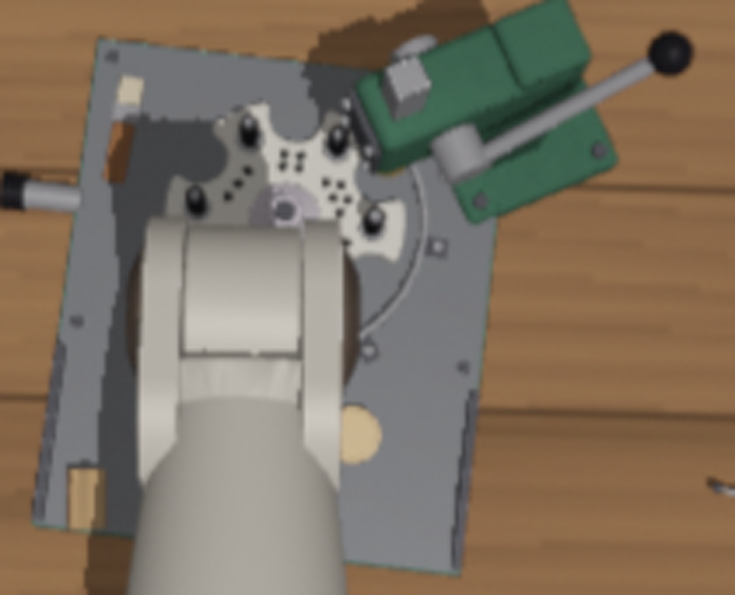

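The arm hides the walnut in this view (maple still at crop 352,434). I'll let the pose settle and re-read it.

```bash
python3 drive.py '0 0 0 0 .024;0 0 0 0 .024'
python3 -c "
from h import *
to(-.1135,0,.049)"
```

```text
time: 2.82
ee_pos: [0.4994, 0.0069, 0.0513]
tcp_rot: [180.0, -0.0, 175.2]
wrist_force: [0.3, 0.4, 0.4]
opening: 0.0239
grasp_force: 0.0
delta [-0.0386 -0.0052  0.0023] turn 0.03 at [-152.1    5.2] z 0.0513
```

```bash
python3 drive.py '0 -.0026 .002 0 .024;-.001 -.0052 .002 0 .024;-.011 -.0052 .002 0 .024;-.02 -.0052 .002 0 .024;-.028 -.0052 .002 0 .024'
python3 drive.py '-.004 0 0 0 .024;-.008 0 0 0 .024;-.011 0 0 0 .024;-.012 0 0 0 .024;-.012 0 0 0 .024'
python3 -c "
from h import *
to(-.1135,0,.049)"
```

```text
time: 3.23
ee_pos: [0.5286, -0.0008, 0.0495]
tcp_rot: [180.0, 0.0, 175.2]
wrist_force: [-0.4, -0.3, 0.6]
opening: 0.024
grasp_force: 0.1
time: 3.65
ee_pos: [0.5375, -0.0016, 0.0486]
tcp_rot: [-180.0, -0.3, 175.2]
wrist_force: [-10.0, -0.7, 4.3]
opening: 0.0242
grasp_force: 6.0
delta [ 0.0001  0.0001 -0.0004] turn 0.04 at [-1.134e+02 -1.000e-01] z 0.0486
```

```bash
python3 drive.py '.02 0 0 0 .024;.035 0 -.005 0 .02;.035 .02 -.04 0 0;.035 .05 -.072 0 0;.02 .066 -.072 0 0'
python3 drive.py '-.03 0 0 0 0;-.067 0 0 0 0;-.067 0 0 0 0;-.067 0 0 0 0'
python3 - <<'E'
from h import *
to(-.066,.065,.075)
t=bot.camera("top"); cv2.imwrite("pics/t2.png",cv2.resize(t[85:255,230:440],None,fx=3.5,fy=3.5,interpolation=cv2.INTER_CUBIC))
E
```

```text
time: 4.07
ee_pos: [0.5256, 0.0676, 0.1274]
tcp_rot: [179.9, 0.4, 175.2]
wrist_force: [1.4, 0.3, 1.0]
opening: 0.0003
grasp_force: 0.0
time: 4.4
ee_pos: [0.5924, 0.0602, 0.1195]
tcp_rot: [-180.0, -0.2, 175.2]
wrist_force: [-1.1, 0.2, 0.4]
opening: -0.0001
grasp_force: 0.0
delta [ 0.002  -0.0011  0.0445] turn 0.02 at [-63.9  66.1] z 0.1195
```

View pics/t2.png

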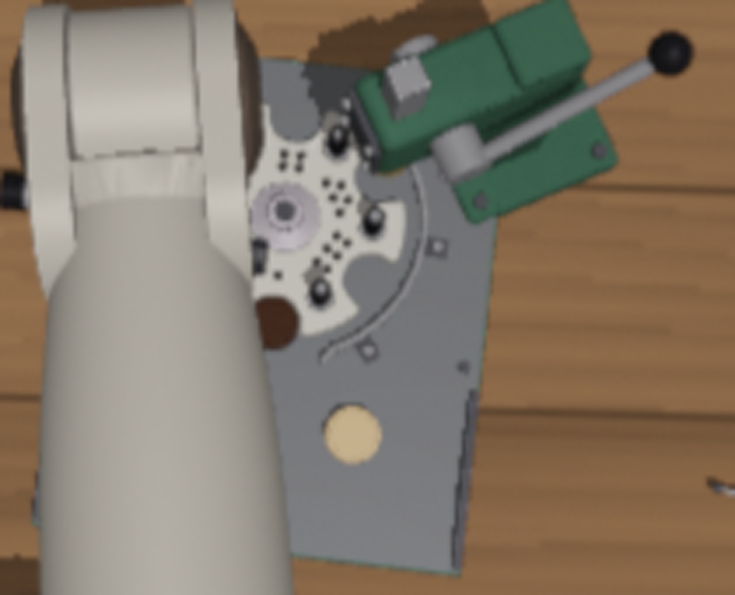

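The walnut sits home in the one-dot pocket (crop ~273,323). Next I turn the wheel.

```bash
python3 drive.py '.002 0 .03 0 0;.003 0 .044 0 0;.003 0 .044 0 0;.003 -.005 .044 0 0'
python3 drive.py '0 -.01 0 0 0;0 -.018 0 0 0;0 -.026 0 0 0;0 -.034 0 0 0;0 -.041 0 0 0'
python3 drive.py '0 -.007 0 0 0;0 -.013 0 0 0;0 -.018 0 0 0;0 -.018 0 0 0;0 -.018 0 0 0'
python3 drive.py '0 0 -.02 0 0;0 0 -.05 0 0;.03 0 -.06 0 0;.06 0.02 -.06 0 .04;.09 .04 -.06 0 .06'
python3 -c "
from h import *
to(-.16,.075,.049)"
```

```text
time: 4.78
ee_pos: [0.5872, 0.0559, 0.0777]
tcp_rot: [180.0, -0.0, 175.3]
wrist_force: [0.3, -0.4, 0.2]
opening: 0.0003
grasp_force: 0.0
time: 5.2
ee_pos: [0.5843, 0.0148, 0.079]
tcp_rot: [179.9, 0.0, 175.3]
wrist_force: [-2.7, 5.1, -1.3]
opening: -0.0001
grasp_force: 2.5
time: 5.62
ee_pos: [0.5836, -0.0039, 0.0781]
tcp_rot: [-180.0, 0.1, 175.2]
wrist_force: [0.0, -0.4, -0.8]
opening: 0.0001
grasp_force: 0.0
time: 6.03
ee_pos: [0.4966, 0.0439, 0.1382]
tcp_rot: [-180.0, 0.1, 175.1]
wrist_force: [-0.5, -0.1, 0.5]
opening: 0.0235
grasp_force: 0.0
delta [0.0022 0.0332 0.0892] turn -0.08 at [-158.    41.8] z 0.1382
```

```bash
python3 drive.py '.002 .02 0 0 .062;.002 .033 .02 0 .062;.002 .033 .02 0 .062;.002 .033 .02 0 .062'
python3 - <<'E'
from h import *
to(-.16,.075,.048)
t=bot.camera("top"); cv2.imwrite("pics/t3.png",cv2.resize(t[85:255,230:440],None,fx=3.5,fy=3.5,interpolation=cv2.INTER_CUBIC))
E
```

```text
time: 6.37
ee_pos: [0.4971, 0.0774, 0.1169]
tcp_rot: [-180.0, -0.1, 175.3]
wrist_force: [-0.8, 0.1, 0.5]
opening: 0.0621
grasp_force: 0.0
delta [-0.0003 -0.0002  0.0689] turn 0.12 at [-160.3   75.3] z 0.1169
```

View pics/t3.png

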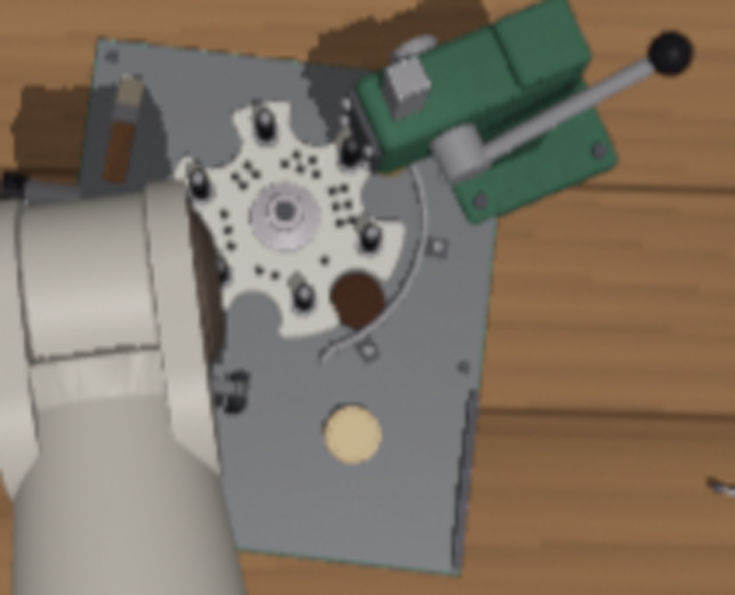

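The wheel has stopped short, or is still creeping: posts are at crop (304,296) and (265,122), about 10° before the click, with the walnut at (357,299). I'll measure whether it is still moving.

```bash
cat >> h.py <<'E'
def wheel(t):
    "visible post tops: mod-60 offset from click and their press angles; walnut"
    b=t[...,:].astype(int).max(2)<50
    out=[]
    for a,c,bb in blobs(b,8,80):
        p=press(onz("top",c,.075)); r=np.linalg.norm(p)
        if .058<r<.082:
            g=np.degrees(np.arctan2(p[1],p[0])); out.append((round(g,1),round(r*1e3),round((g+30-180)%60-60*(((g-150)%60)>30),1)))
    print("posts",out)
    T=t.astype(int); m=(T[...,2]<105)&(T[...,2]-T[...,0]>20)
    for a,c,bb in blobs(m,80,260):
        p=press(onz("top",c,.034)); 
        if np.linalg.norm(p)<.13: print("brown",a,(p*1e3).round(1),"r",round(np.linalg.norm(p)*1e3,1),"deg from mouth",round(np.degrees(np.arctan2(p[1],p[0]))%360-180,1))
E
python3 -c "
from h import *
wheel(cv2.imread('pics/top0.png')); wheel(bot.camera('top'))"
python3 drive.py '0 0 0 0 .062;0 0 0 0 .062;0 0 0 0 .062;0 0 0 0 .062;0 0 0 0 .062'
python3 -c "
from h import *
wheel(bot.camera('top'))"
```

```text
posts [(np.float64(33.2), 63, np.float64(3.2)), (np.float64(-32.8), 64, np.float64(-2.8)), (np.float64(96.5), 69, np.float64(6.5)), (np.float64(-96.9), 67, np.float64(-6.9))]
posts [(np.float64(-39.8), 74, np.float64(-9.8)), (np.float64(20.9), 61, np.float64(-9.1)), (np.float64(85.0), 68, np.float64(-5.0))]
brown 162 [-58.7 -64.2] r 87.0 deg from mouth 47.6
time: 6.88
ee_pos: [0.4978, 0.0769, 0.1174]
tcp_rot: [180.0, 0.0, 175.2]
wrist_force: [0.3, -0.7, -0.4]
opening: 0.0622
grasp_force: 0.0
posts [(np.float64(-39.6), 74, np.float64(-9.6)), (np.float64(20.9), 61, np.float64(-9.1)), (np.float64(85.3), 67, np.float64(-4.7)), (np.float64(-107.9), 71, np.float64(-17.9))]
brown 161 [-58.6 -64.2] r 86.9 deg from mouth 47.6
```

It is stuck at about 48°, exactly where I stopped pushing; the walnut rubs on the rail. I'll push the same post the rest of the way.

```bash
python3 drive.py '0 -.03 -.01 0 0;-.02 -.07 -.01 0 0;-.05 -.071 -.01 0 0;-.09 -.071 -.01 0 0;-.09 -.071 -.01 0 0'
python3 drive.py '0 0 0 0 0;0 0 0 0 0;0 0 .025 0 0;0 0 .05 0 0;0 0 .05 0 0'
python3 -c "
from h import *
to(-.064,-.012,.077)"
```

```text
time: 7.35
ee_pos: [0.5859, -0.0025, 0.124]
tcp_rot: [-180.0, -0.1, 175.1]
wrist_force: [-0.5, 0.1, -1.0]
opening: 0.0013
grasp_force: 0.0
time: 7.77
ee_pos: [0.5785, -0.0007, 0.0737]
tcp_rot: [-180.0, -0.3, 175.3]
wrist_force: [-0.9, -0.8, -1.2]
opening: -0.0002
grasp_force: 0.0
delta [-0.0086 -0.0162 -0.0033] turn 0.07 at [-72.6   4.2] z 0.0737
```

```bash
python3 drive.py '-.004 -.004 -.003 0 0;-.006 -.009 -.003 0 0;-.008 -.013 -.003 0 0;-.008 -.017 -.003 0 0;-.008 -.017 -.003 0 0'
python3 drive.py '0 0 0 0 0;0 0 0 0 0'
python3 -c "
from h import *
to(-.064,-.012,.077); wheel(bot.camera('top'))"
```

```text
time: 8.18
ee_pos: [0.5886, -0.0197, 0.0815]
tcp_rot: [-180.0, 0.1, 175.2]
wrist_force: [-0.1, -0.1, 0.1]
opening: -0.0003
grasp_force: 0.0
time: 8.35
ee_pos: [0.5881, -0.0189, 0.0805]
tcp_rot: [-180.0, 0.0, 175.2]
wrist_force: [-0.8, 0.1, -0.5]
opening: 0.0002
grasp_force: 0.0
delta [0.0024 0.0011 0.0035] turn 0.02 at [-61.6 -13.1] z 0.0805
posts []
```

```bash
python3 drive.py '0 0 -.04 0 0;.04 .02 -.04 0 .03;.08 .05 -.04 0 .062;.098 .088 -.04 0 .062;.098 .088 -.004 0 .062'
python3 drive.py '0 0 0 0 .062;0 0 0 0 .062;0 0 0 0 .062'
python3 -c "
from h import *
to(-.16,.075,.048); wheel(bot.camera('top'))"
```

```text
time: 8.82
ee_pos: [0.4986, 0.0806, 0.0904]
tcp_rot: [179.8, 0.5, 175.3]
wrist_force: [2.0, 0.0, 0.2]
opening: 0.0483
grasp_force: 0.0
time: 9.07
ee_pos: [0.4982, 0.0768, 0.0852]
tcp_rot: [-180.0, 0.0, 175.2]
wrist_force: [-0.2, -0.3, 0.9]
opening: 0.062
grasp_force: 0.0
delta [0.0009 0.0002 0.0372] turn 0.04 at [-159.1   74.8] z 0.0852
posts [(np.float64(33.5), 63, np.float64(3.5)), (np.float64(-32.7), 64, np.float64(-2.7)), (np.float64(-96.9), 67, np.float64(-6.9)), (np.float64(152.4), 77, np.float64(2.4))]
brown 163 [-45.3 -74.1] r 86.8 deg from mouth 58.6
```

The wheel is now on the click: post angles match those at the start, and the walnut is at radius 87 mm, 58.6°. Next the padauk.

```bash
python3 drive.py '.001 0 .02 0 .062;.001 0 .037 0 .062;.001 0 .037 0 .062' 
python3 drive.py '0 0 0 0 .036;0 0 0 0 .036;0 0 0 0 .036;0 0 0 0 .036;0 0 0 0 .036' 20
python3 drive.py '0 -.012 0 0 .036;-.005 -.03 0 0 .036;-.012 -.05 0 0 .036;-.02 -.068 0 0 .036;-.02 -.075 0 0 .036'
python3 drive.py '0 0 0 0 .036;0 0 0 0 .036'
python3 -c "
from h import *
to(-.14,0,.048)"
```

```text
time: 9.37
ee_pos: [0.4962, 0.0762, 0.0455]
tcp_rot: [-180.0, -0.1, 175.2]
wrist_force: [-0.1, -0.2, 0.0]
opening: 0.0616
grasp_force: 0.0
time: 9.78
ee_pos: [0.4976, 0.0771, 0.0487]
tcp_rot: [180.0, 0.1, 175.2]
wrist_force: [0.7, -2.0, 6.5]
opening: 0.0426
grasp_force: 20.9
time: 10.2
ee_pos: [0.512, -0.0004, 0.0487]
tcp_rot: [179.9, 0.2, 175.2]
wrist_force: [0.5, 3.2, 7.5]
opening: 0.0427
grasp_force: 21.0
time: 10.37
ee_pos: [0.5115, -0.0001, 0.0487]
tcp_rot: [-180.0, 0.2, 175.2]
wrist_force: [0.9, -3.2, 6.4]
opening: 0.0428
grasp_force: 20.9
delta [0.0006 0.0008 0.0007] turn -0.04 at [-139.4   -0.8] z 0.0487
```

```bash
python3 drive.py '0 0 0 0 .056;0 0 0 0 .056;0 0 0 0 .056;.02 .001 0 0 .056;.046 .001 0 0 .056'
python3 drive.py '0 0 0 0 .024;0 0 0 0 .024;0 0 0 0 .024;0 0 0 0 .024'
python3 -c "
from h import *
to(-.1135,0,.049)"
python3 drive.py '-.012 0 0 0 .024;-.024 0 0 0 .024;-.036 0 0 0 .024;-.046 0 0 0 .024;-.046 0 0 0 .024'
python3 -c "
from h import *
to(-.1135,0,.049)"
```

```text
time: 10.78
ee_pos: [0.4648, 0.0059, 0.0469]
tcp_rot: [180.0, -0.0, 175.2]
wrist_force: [-1.1, -0.5, 0.7]
opening: 0.0561
grasp_force: 0.0
time: 11.12
ee_pos: [0.4654, 0.0057, 0.0474]
tcp_rot: [180.0, 0.0, 175.2]
wrist_force: [0.3, 0.8, -1.0]
opening: 0.0239
grasp_force: 0.0
delta [-0.0724 -0.0012 -0.0015] turn 0.04 at [-185.9    1.1] z 0.0474
time: 11.53
ee_pos: [0.5123, 0.0016, 0.0471]
tcp_rot: [-180.0, 0.0, 175.2]
wrist_force: [0.4, 0.8, 0.8]
opening: 0.0242
grasp_force: 0.0
delta [-0.0253 -0.001  -0.0019] turn 0.02 at [-138.8    1. ] z 0.0471
```

```bash
python3 drive.py '-.006 -.001 -.001 0 .024;-.012 -.001 -.001 0 .024;-.018 -.001 -.001 0 .024;-.023 -.001 -.001 0 .024;-.027 -.001 -.001 0 .024'
python3 drive.py '-.001 0 0 0 .024;-.001 0 0 0 .024;-.001 0 0 0 .024'
python3 -c "
from h import *
to(-.1135,0,.049)"
```

```text
time: 11.95
ee_pos: [0.5373, -0.0015, 0.0482]
tcp_rot: [-180.0, -0.1, 175.2]
wrist_force: [-14.8, -0.4, 4.8]
opening: 0.0239
grasp_force: 6.9
time: 12.2
ee_pos: [0.5372, -0.0016, 0.0481]
tcp_rot: [-180.0, -0.2, 175.2]
wrist_force: [-6.6, -0.9, 3.5]
opening: 0.0242
grasp_force: 4.1
delta [-0.0002  0.0001 -0.0009] turn 0.03 at [-1.137e+02 -1.000e-01] z 0.0481
```

```bash
python3 drive.py '.02 0 0 0 .024;.035 0 -.005 0 .02;.035 .02 -.04 0 0;.035 .05 -.072 0 0;.02 .066 -.072 0 0'
python3 drive.py '-.03 0 0 0 0;-.065 0 0 0 0;-.065 0 0 0 0;-.065 0 .04 0 0;-.065 0 .044 0 0'
python3 -c "
from h import *
to(-.066,.065,.077); t=bot.camera('top'); wheel(t)
T=t.astype(int)
for a,c,bb in blobs((T[...,2]>120)&(T[...,1]<90)&(T[...,0]<80),40,260): print(a,c,press(onz('top',c,.034)))"
```

```text
time: 12.62
ee_pos: [0.5246, 0.0676, 0.1266]
tcp_rot: [179.9, 0.4, 175.2]
wrist_force: [1.0, 0.1, 0.4]
opening: -0.0002
grasp_force: 0.0
time: 13.03
ee_pos: [0.5868, 0.0602, 0.0707]
tcp_rot: [-179.9, -0.4, 175.2]
wrist_force: [-1.6, 0.2, -1.4]
opening: 0.0001
grasp_force: 0.0
delta [-0.0034 -0.0007 -0.0063] turn 0.02 at [-69.5  65.7] z 0.0707
posts [(np.float64(-32.7), 64, np.float64(-2.7)), (np.float64(-96.7), 68, np.float64(-6.7))]
brown 164 [-45.3 -74.1] r 86.9 deg from mouth 58.6
114 [74.42 17.19] [0.30348219 0.7227389 ]
63 [168.97  21.29] [0.32150526 0.4488698 ]
109 [187.83  34.5 ] [0.28786965 0.38892366]
103 [175.38  36.25] [0.27859491 0.42367496]
46 [181.85  26.5 ] [0.30996987 0.40959367]
137 [123.91  36.81] [0.26034902 0.57041731]
103 [150.32  38.35] [0.26422966 0.49422706]
112 [162.79  36.87] [0.27267268 0.45932541]
108 [137.75  39.04] [0.25812785 0.5297824 ]
109 [87.47 42.4 ] [0.23203317 0.67176051]
107 [112.7   41.67] [0.24225784 0.60002237]
101 [100.33  42.68] [0.23529922 0.63485022]
143 [196.93  47.  ] [0.25347687 0.3575241 ]
64 [108.52  45.78] [0.22869276 0.60988234]
117 [75.56 58.45] [0.18070352 0.69730999]
59 [98.8  65.59] [0.16707541 0.62752633]
164 [174.14  68.54] [0.18245378 0.41271248]
113 [90.9  75.63] [0.13517221 0.64483225]
86 [ 31.72 136.71] [-0.05865632  0.77955487]
76 [105.5  153.24] [-0.08191842  0.56601324]
79 [489.18 167.72] [-0.00156966 -0.49957222]
156 [308.18 176.83] [-0.08424156 -0.00148024]
128 [165.7 213.8] [-0.22997053  0.3742673 ]
52 [162.54 259.23] [-0.35283794  0.36446296]
45 [169.11 259.  ] [-0.35021784  0.34688701]
66 [149.59 264.38] [-0.37044765  0.39719781]
57 [155.53 261.09] [-0.35991617  0.38256541]
209 [ 40.78 272.3 ] [-0.42487655  0.68650409]
205 [ 42.76 363.74] [-0.65998025  0.6390726 ]
```

The padauk is at (-84.2, -1.5) mm, so it is home. Turning the second click.

```bash
python3 drive.py '0 -.009 -.005 0 0;0 -.018 -.005 0 0;0 -.026 -.005 0 0;0 -.034 -.005 0 0;0 -.041 -.005 0 0'
python3 drive.py '0 -.007 0 0 0;0 -.014 0 0 0;-.002 -.021 0 0 0;-.004 -.029 0 0 0;-.008 -.037 0 0 0'
python3 drive.py '0 -.001 0 0 0;0 -.001 0 0 0;0 -.001 0 0 0;0 0 -.04 0 0;.03 0 -.045 0 0'
python3 drive.py '.03 0 0 0 .03;.06 -.02 0 0 .062;.065 -.04 0 0 .062;.07 -.06 0 0 .062;.07 -.06 0 0 .062'
python3 -c "
from h import *
to(-.166,-.0726,.048); t=bot.camera('top'); wheel(t)
T=t.astype(int)[100:260,230:430]
for a,c,bb in blobs((T[...,2]>120)&(T[...,1]<90)&(T[...,0]<80),40,260): print(a,c,press(onz('top',c+[230,100],.034)))
cv2.imwrite('pics/t4.png',cv2.resize(t[85:255,230:440],None,fx=3.5,fy=3.5,interpolation=cv2.INTER_CUBIC))"
```

```text
time: 13.5
ee_pos: [0.5847, 0.0201, 0.0839]
tcp_rot: [179.8, 0.0, 175.3]
wrist_force: [-3.5, 6.9, -0.8]
opening: 0.0001
grasp_force: 3.4
time: 13.92
ee_pos: [0.5907, -0.0189, 0.0831]
tcp_rot: [-180.0, 0.1, 175.2]
wrist_force: [-1.4, 1.0, 0.3]
opening: -0.0002
grasp_force: 0.6
time: 14.33
ee_pos: [0.565, -0.0155, 0.1312]
tcp_rot: [180.0, 0.5, 175.2]
wrist_force: [0.5, 0.8, 2.1]
opening: -0.0002
grasp_force: 0.0
time: 14.75
ee_pos: [0.4843, -0.0713, 0.1266]
tcp_rot: [-179.9, 0.0, 175.2]
wrist_force: [0.4, -0.0, 0.4]
opening: 0.0603
grasp_force: 0.0
delta [0.0055 0.0015 0.0786] turn -0.05 at [-160.6  -74. ] z 0.1266
posts [(np.float64(32.7), 62, np.float64(2.7)), (np.float64(-33.3), 63, np.float64(-3.3)), (np.float64(-56.4), 81, np.float64(-26.4)), (np.float64(96.4), 68, np.float64(6.4)), (np.float64(153.4), 75, np.float64(3.4))]
brown 102 [ 37.2 -75.9] r 84.5 deg from mouth 116.1
```

View pics/t4.png

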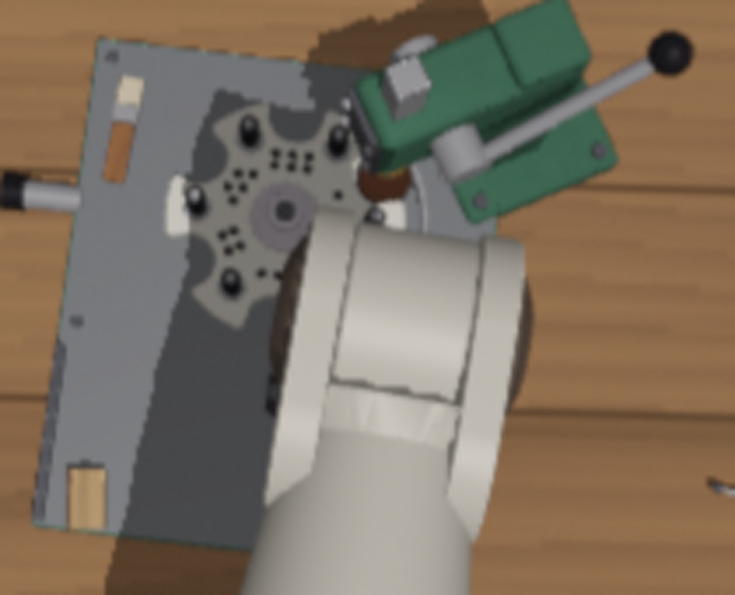

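The wheel is on the second click, with the one-dot pocket and walnut under the ram (crop 383,180). Now the maple.

```bash
python3 drive.py '.0055 .0015 .03 0 .062;.0055 .0015 .06 0 .062;.0055 .0015 .078 0 .062;.0055 .0015 .078 0 .062' 
python3 drive.py '0 0 0 0 .036;0 0 0 0 .036;0 0 0 0 .036;0 0 0 0 .036;0 0 0 0 .036' 20
python3 drive.py '0 .012 0 0 .036;-.005 .03 0 0 .036;-.012 .05 0 0 .036;-.02 .066 0 0 .036;-.026 .0726 0 0 .036'
python3 drive.py '0 0 0 0 .036;0 0 0 0 .036'
python3 -c "
from h import *
to(-.14,0,.048)"
```

```text
time: 15.13
ee_pos: [0.478, -0.0664, 0.0442]
tcp_rot: [180.0, -0.4, 175.3]
wrist_force: [0.1, 0.2, -0.9]
opening: 0.0621
grasp_force: 0.0
time: 15.55
ee_pos: [0.4808, -0.0674, 0.0493]
tcp_rot: [-180.0, 0.1, 175.2]
wrist_force: [0.7, -0.5, 2.9]
opening: 0.0429
grasp_force: 20.6
time: 15.97
ee_pos: [0.5129, 0.0045, 0.0492]
tcp_rot: [-180.0, 0.1, 175.3]
wrist_force: [-3.2, -3.1, 8.2]
opening: 0.0425
grasp_force: 21.1
time: 16.13
ee_pos: [0.5133, 0.0039, 0.0493]
tcp_rot: [179.9, 0.1, 175.3]
wrist_force: [1.3, 2.1, 4.7]
opening: 0.0428
grasp_force: 20.8
delta [ 0.002  -0.0034  0.0013] turn 0.11 at [-138.     3.4] z 0.0493
```

```bash
python3 drive.py '.001 -.0034 0 0 .036;.001 -.0034 0 0 .036;.001 -.0034 0 0 .056;.001 -.0034 0 0 .056;.001 -.0034 0 0 .056'
python3 drive.py '.02 0 0 0 .056;.046 0 0 0 .056;.046 0 0 0 .024;.046 0 0 0 .024;.046 0 0 0 .024'
python3 drive.py '-.012 0 0 0 .024;-.024 0 0 0 .024;-.036 0 0 0 .024;-.046 0 0 0 .024;-.046 0 0 0 .024'
python3 -c "
from h import *
to(-.1135,0,.049)"
```

```text
time: 16.55
ee_pos: [0.5106, -0.0004, 0.0482]
tcp_rot: [-180.0, -0.0, 175.2]
wrist_force: [-0.4, -0.2, -0.7]
opening: 0.0557
grasp_force: 0.0
time: 16.97
ee_pos: [0.4655, 0.0033, 0.0486]
tcp_rot: [180.0, 0.1, 175.2]
wrist_force: [-0.1, -0.1, -0.1]
opening: 0.0246
grasp_force: 0.0
time: 17.38
ee_pos: [0.5127, -0.0007, 0.0481]
tcp_rot: [180.0, 0.0, 175.2]
wrist_force: [-0.4, -0.8, -0.5]
opening: 0.0239
grasp_force: 0.0
delta [-0.0247  0.0013 -0.0009] turn 0.02 at [-138.2   -1.3] z 0.0481
```

```bash
python3 drive.py '-.006 .001 0 0 .024;-.012 .001 0 0 .024;-.018 .001 0 0 .024;-.023 .001 0 0 .024;-.0265 .001 0 0 .024'
python3 drive.py '-.001 0 0 0 .024;-.001 0 0 0 .024;-.001 0 0 0 .024'
python3 -c "
from h import *
to(-.1135,0,.049)"
python3 drive.py '.02 0 0 0 .024;.035 0 -.005 0 .024;.05 .02 -.04 0 .024;.07 .06 -.08 0 .024;.08 .1 -.08 0 .024'
python3 drive.py '0 .04 0 0 .024;0 .08 0 0 .024;0 .08 0 0 .024'
python3 - <<'E'
from h import *
t=bot.camera('top'); wheel(t); T=t.astype(int)[100:260,230:430]; r,g,b=T[...,2],T[...,1],T[...,0]
for n,m in (("red",(r-g>50)&(g-b<25)),("maple",(r>150)&(r-b>35)),("brown",(r<105)&(r-b>20))):
    for a,c,bb in blobs(m,60,260): p=press(onz('top',c+[230,100],.034)); print(n,a,(p*1e3).round(1),round(np.hypot(*p)*1e3,1))
cv2.imwrite('pics/t5.png',cv2.resize(t[85:255,230:440],None,fx=3.5,fy=3.5,interpolation=cv2.INTER_CUBIC))
E
```

```text
time: 17.8
ee_pos: [0.5373, -0.0018, 0.0482]
tcp_rot: [-180.0, -0.1, 175.2]
wrist_force: [-13.1, -0.2, 4.1]
opening: 0.0241
grasp_force: 6.0
time: 18.05
ee_pos: [0.5372, -0.0018, 0.048]
tcp_rot: [-180.0, -0.2, 175.2]
wrist_force: [-6.1, -0.0, 2.9]
opening: 0.0236
grasp_force: 3.8
delta [-0.0002  0.0003 -0.001 ] turn 0.04 at [-113.7   -0.3] z 0.048
time: 18.47
ee_pos: [0.4706, 0.0896, 0.1289]
tcp_rot: [179.9, 0.3, 175.1]
wrist_force: [2.8, -0.1, 0.2]
opening: 0.0241
grasp_force: 0.0
time: 18.72
ee_pos: [0.477, 0.175, 0.1253]
tcp_rot: [179.9, 0.1, 175.5]
wrist_force: [-0.8, -0.3, -0.0]
opening: 0.0242
grasp_force: 0.0
posts [(np.float64(33.5), 63, np.float64(3.5)), (np.float64(-32.7), 64, np.float64(-2.7)), (np.float64(96.2), 69, np.float64(6.2)), (np.float64(-96.9), 67, np.float64(-6.9))]
brown 99 [ 36.9 -76.4] r 84.8 deg from mouth 115.8
red 184 [-44.2 -74.8] 86.9
maple 191 [-84.2   0.8] 84.2
brown 94 [136.5 -38.4] 141.8
brown 253 [ 39.9 218.2] 221.8
brown 99 [ 36.9 -76.4] 84.8
brown 108 [-128.6 -254.6] 285.2
```

View pics/t5.png

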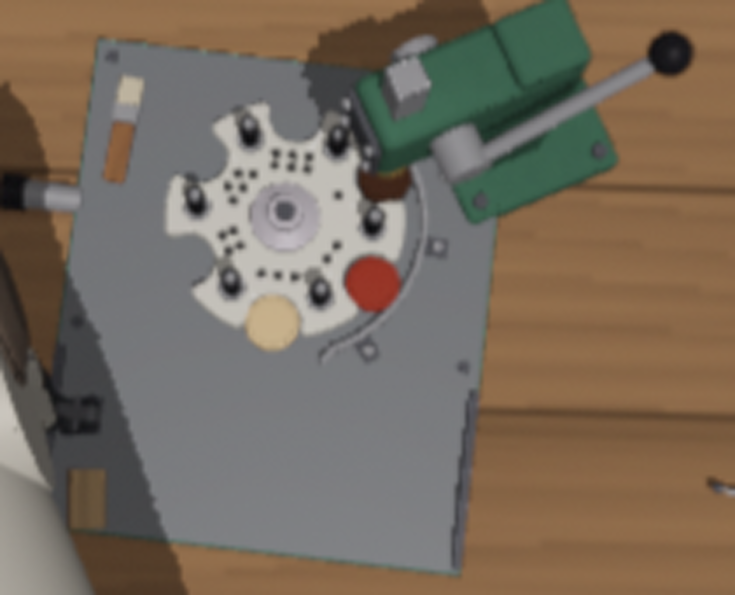

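Maple (crop 272,322), padauk (373,283) and walnut (383,180) all sit in their pockets. The wheel is on its second click and the arm is clear.

```bash
python3 drive.py '0 0 0 0 .024;0 0 0 0 .024;0 0 0 0 .024'
python3 -c "
from workcell import bot
print(bot.job_done())"
```

```text
time: 19.02
ee_pos: [0.4768, 0.1684, 0.1247]
tcp_rot: [-180.0, -0.0, 175.1]
wrist_force: [-0.1, 0.1, -0.0]
opening: 0.0242
grasp_force: 0.0
the job is handed in; nothing more can be done
None
```

I handed the job in at 19 s with walnut, padauk and maple home in pockets 1, 2 and 3 and the wheel on its second click, as far as the camera could show (the press head partly hid the walnut); no verdict was returned.

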